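# Lock the safety cap on a cleaner canister

### The arm

A 7-joint arm with a two-finger parallel gripper is mounted at the origin on the work surface. World frame = base frame: x ahead of the robot, y to its left, z up, the work surface at z = 0. Lengths are in m, angles in rad, forces in N, time in s.
With the tool pointing down it reaches from about 0.425 to 1.025 m from the base axis. Payload 9.4 kg.
Tool frame: the origin (TCP) lies at the very end of the fingers, on their centre line; the grasp point (between the pads) lies 19 mm behind it; z points along the fingers, y is the line along which they close (so a half turn about z gives the same grasp; the last joint's range is limited). The gripper opens to 85 mm and grips with 20 to 120 N. Pads are 22 mm wide; open, the fingers measure 114 mm over their backs; the gripper's body (76 mm by 85 mm) begins 54 mm behind the grasp point. The pads swing forward as they close: fully open they stand 13 mm farther back than shut.
Start: joints at [-1.202, 0.599, -0.003, 1.599, 0.002, 0.943, -0.08], TCP at [0.313, 0.654, 0.231] pointing down, gripper open.
Joint ranges: [-2.57, 2.57], [-0.35, 1.97], [-1.29, 1.29], [0.11, 2.56], [-1.05, 4.19], [0.11, 1.86], [-2.63, 2.63]. Speed limits (rad/s): [2.22, 2.22, 3.01, 3.01, 3.14, 3.14, 3.14].

### API

Orientations are given as a 3x3 rotation matrix whose columns are the frame's x, y, z axes.
In Python, from workcell import env, optics, workorder gives the robot as it stands.
- The arm moves only by the tool arm_command, never from a script. Its argument "rows" is a list of rows, each an object with "gripper": the opening, from -1 (shut) to 1 (fully open); "travel": the shift along the tool's x, y, z in units of 40 mm (1.0 is 40 mm), a list of three; "turn": the turn about the tool's z in units of 8 degrees (1.0 is 8 degrees). In form: [{"gripper": gripper, "travel": [dx, dy, dz], "turn": turn}, ...]. A call has exactly 8 rows; each row is the pose to reach, as a shift and turn from the pose commanded when the call began, along the tool's axes at that moment; what a row does not reach only later rows make up. A row lasts 1/10 s, in which the tool goes at most 50 mm and 8.59 degrees, less where a joint would pass 70% of its speed; a pose out of reach is approached as far as the arm can. A call with a gripper value outside its range is refused whole. The fingers move at their own pace and stop on an object; the grip force is fixed at half the most. Time passes only in rows, so rows that repeat a pose let the fingers close, or fill a call up. It gives the time, the measured TCP pose, the force, the opening and the grip force at its end, in the units of the state.
- env.observe(): the state, without advancing time (a new reading comes with each control period).
- optics.capture(name): name is "scene" or "top" or "wrist"; returns the picture (420x560x3 uint8, red, green, blue); there is no depth.
- optics.get_calibration(name): a dict with "fx", "fy", "cx", "cy" (pixels), "k1" (the pictures are not rectified: a ray, as slopes to the right and down, at radius r is drawn at 1 + k1 r^2 times it, then the intrinsics apply), "xyz" and "rotation" of the camera in the world; the wrist camera has in their place "tool_from_camera" (4x4, takes a point from camera to tool coordinates, whose origin is the TCP and whose axes are the flange's). Camera axes: x right, y down, z forward; pixel columns grow to the right and rows downward; lengths in m; the calibration is good to about 2 mm. A picture is of the moment at which its call begins: read the wrist's pose just before it. get_calibration takes no time and is no camera call.
- workorder.job_done(): hands the job in; it is judged then, once.
The state is a dict: "t": time; "joint_positions": joint angles; "qvel": joint speeds; "tau": joint torques, N m; "eef_pos": TCP position; "ee_rot": TCP orientation; "force": force on the tool from outside, world axes, zero at the start; "moment": the same for the moment, N m; "grip_width": finger opening in m; "grip_force": force on a finger pad.
Only numpy, scipy, OpenCV 4.12 (cv2) and the standard library are available. Lean on these libraries where they do the work, as an engineer would, in place of code of your own. Each camera call takes 0.05 s, during which the arm holds its last target. There are 200 camera calls.

### The job

Close the blue cleaner canister: take the red safety cap by its grip bar, set it into the white collar on the canister, press it down against the spring while turning it clockwise until its lugs sit locked in the collar, then let go so that it stays locked, level and held against the sprung seal. Press firmly but gently (10 to 15 N is enough, 50 N would harm the seal), do not lean on the canister with the hand, and leave everything else on the bench where it is.

Things in the scene. Friction and masses are not known exactly. Their poses are not given: they have to be found in the camera images.
- can: Blue canister, 190 (x) x 135 (y) mm, body top 160 mm above the bench, held fixed in a steel cradle 220 x 165 mm. Origin: centre of its underside on the bench, z up. A handle loop runs along x over its +x half (20 to 90 mm from the origin), 184 mm high. A white collar, 66 mm wide and 24 mm tall, stands on it at x = -45 mm, y = 0.
- neck (a point): On the collar's axis, level with its top, 184 mm above the bench; axes as the canister's. The top is a flat ledge with a 37 mm wide hole and three notches 120 deg apart, 15 mm wide, out to 29 mm from the axis. One notch lies within 0.5 rad either way of +x: unmeasured, so slide the cap round under a few N until it drops 4 mm. The collar does not turn.
- collar_foot (a point): On the collar's axis at its foot, 24 mm below its top. Inside, clockwise (from above) of each notch, hang: a ridge 6 mm deep, measured down from the collar's top; a pocket under a roof 3 mm thick; a hard stop wall, not to be twisted against. Anticlockwise of each notch is a stop wall too. In a notch the cap has 0.1 rad of play either way.
- cap: Red cap, 48 mm tall, about 90 g, standing upright. Origin: centre of its underside, z up. From below: stem 34 mm wide, 16 mm long, with three lugs 120 deg apart; flange 68 mm wide, 16 to 22 mm up; grip bar 60 (x) x 16 (y) mm, 22 to 48 mm up, with a white mark at its +x end. The flange bottoms hard on the collar when the underside is 16 mm below the collar's top.
- cap_grip (a point): On the cap's axis in its grip bar, 42 mm above the underside; axes as the cap's. Height of the underside over the collar's top: -3 mm lugs on the ledge, -7 mm dropped into the notches and touching the seal, -13 mm lugs clear the ridges, -16 mm bottomed, about -10 mm locked.
- lug (a point): Middle of the lug that points along the cap's +x, 23.5 mm from its axis. Lugs are 9.5 mm wide, reach 27 mm from the axis and lie 3 to 7 mm above the underside. To lock: with lugs in the notches and the underside pressed to 13.5 to 15.5 mm below the collar's top, turn clockwise 1.1 rad (0.95 to 1.25) from the notch's middle, then let the cap rise 3 mm into the pockets.
- seal (a joint): Travel (m) of the black sprung seal in the collar, 0 up, growing as it is pressed down: 0.000 with the cap loose in the notches, 0.006 lugs clear of the ridges, 0.009 bottomed, about 0.003 locked. It pushes up with 4 N at first touch and 1 N more per mm (10 N at 6 mm, 13 N at 9 mm).
- grey_cap: Bystander: plain grey screw cap, 62 mm in diameter, 24 mm tall. Origin: centre of its underside.
- cup: Bystander: white measuring cup, 68 mm in diameter, 65 mm tall. Origin: centre of its underside.
- sprayer: Bystander: white spray bottle with red trigger head, 72 mm in diameter, 197 mm tall. Origin: centre of its underside.
- black_bottle: Bystander: black bottle, 66 mm in diameter, 210 mm tall. Origin: centre of its underside.
- amber_bottle: Bystander: amber bottle, 60 mm in diameter, 170 mm tall. Origin: centre of its underside.
- brush: Bystander: hand brush lying at the back. Origin: centre of its underside.
Things that resemble listed ones, but are neither listed nor needed, are in the scene too. Of the things that look like the cap, the smallest one is meant.

How it is judged:
On the way, in this order (a step that is already met when the one before it is completed fails the run):
1. the cap is lifted clear of the bench (height (world z) of cap above 0.03 m), for 0.1 s.
2. the cap, on the collar, is pressed down until its lugs clear the ridges (seal down more than 5.5 mm) (value of joint seal above 0.0055 m and horizontal distance between cap and neck below 0.006 m), for 0.1 s.
At the end, for the whole second after the job is handed in: The cap sits in the collar, released and still, upright within 5 degrees and centred within 4 mm, its underside 8 to 12 mm below the collar's top, its lugs risen into the pockets so that it holds the seal 2 to 4.5 mm down (value of joint seal between 0.002 and 0.0045 m and horizontal distance between cap and neck below 0.004 m and z of cap in the frame of neck between -0.012 and -0.008 m and angle between cap's own z axis and vertical below 0.09 rad and linear speed of cap below 0.02 m/s); the robot touches nothing.
It fails at once if the cap pushes on the canister with more than 50 N (contact force between cap and can above 50 N).
It fails at once if the robot pushes on the canister or collar itself with more than 15 N (contact force between any of the fingers, the arm and can above 15 N).
It fails at once if another thing on the bench is moved more than 25 mm (distance of any of grey_cap, cup, sprayer, black_bottle, amber_bottle, brush from where it was at the start of the episode above 0.025 m).
It also fails if it takes over 70 s, if anything falls off the work surface, if the arm or the gripper's body presses on something with over 40 N, if the wrist force passes 120 N, or if a joint passes its speed limit or range.

## Working session

There is one attempt and no reset: what is moved stays moved. The work goes in short steps, Python scripts to look and compute and a tool call to move; the robot and the scene stay as the last step left them, time stands still between calls to the robot, and variables do not carry over. Pictures are saved under pics/ and viewed, at most 10 in all, crops included, and the job is handed in when it is done.

Besides the shell and the picture viewer there is one more tool, called after "Emit:" by a JSON object that holds its "name" and its "arguments". arm_command: Moves the arm, as the interface text tells. Its arguments: {"type":"object","properties":{"rows":{"type":"array"}},"required":["rows"]}

```bash
mkdir -p pics; python3 - <<'E'
from workcell import env,optics
import cv2,numpy as np
for n in ("scene","top"):
    cv2.imwrite(f"pics/{n}0.png",cv2.cvtColor(optics.capture(n),cv2.COLOR_RGB2BGR)); print(n,optics.get_calibration(n))
print(optics.get_calibration("wrist"))
s=env.observe();print(s)
E
```

```text
scene {'fx': 491.5503083076326, 'fy': 491.5503083076326, 'cx': 284.0345020710976, 'cy': 212.38294539797477, 'k1': 0.061843322166355734, 'xyz': array([1.3228722, 0.0102772, 1.2636485]), 'rotation': array([[-0.03838669,  0.82105706, -0.56955401],
       [ 0.99924506,  0.03495141, -0.01696172],
       [ 0.00598018, -0.56977514, -0.82177888]])}
top {'fx': 497.71681738298514, 'fy': 497.71681738298514, 'cx': 279.5798787263182, 'cy': 208.47216530135927, 'k1': -0.14104451947679136, 'xyz': array([ 0.32837138, -0.02651323,  1.5903068 ]), 'rotation': array([[-2.21020553e-02, -9.88719779e-01,  1.48137430e-01],
       [-9.99750587e-01,  2.23327622e-02, -1.05975976e-04],
       [-3.20353746e-03, -1.48102825e-01, -9.88966779e-01]])}
{'fx': 313.67097174001213, 'fy': 313.67097174001213, 'cx': 279.82062022312266, 'cy': 211.19465891419958, 'k1': -0.06605403719080952, 'tool_from_camera': array([[-3.17516017e-04, -9.65093030e-01, -2.61907125e-01,
         6.68094904e-02],
       [ 9.99999879e-01, -4.04850435e-04,  2.79497380e-04,
        -1.06348324e-03],
       [-3.75774187e-04, -2.61907004e-01,  9.6509
[... 233 characters left out ...]
0.94290851, -0.07978304]), 'qvel': array([ 0.00119938, -0.00129454,  0.0002598 , -0.00189774, -0.00205374,
       -0.0007617 ,  0.00096023]), 'tau': array([ 6.51426584e-03, -7.77993536e+01,  1.57073714e+00, -2.58631182e+01,
        1.27139108e-02,  5.47622782e-03,  1.07942975e-05]), 'eef_pos': array([0.31245165, 0.65375292, 0.23047699]), 'ee_rot': array([[-9.02292241e-01,  4.31124671e-01, -4.78636914e-04],
       [ 4.31124910e-01,  9.02291232e-01, -1.35799618e-03],
       [-1.53595766e-04, -1.43166171e-03, -9.99998963e-01]]), 'force': array([ 0.57584526,  0.59879017, -0.02608761]), 'moment': array([-0.02910961, -0.02951419, -0.04924508]), 'grip_force': 0.0, 'grip_width': 0.08537723031218727}
```

View pics/scene0.png

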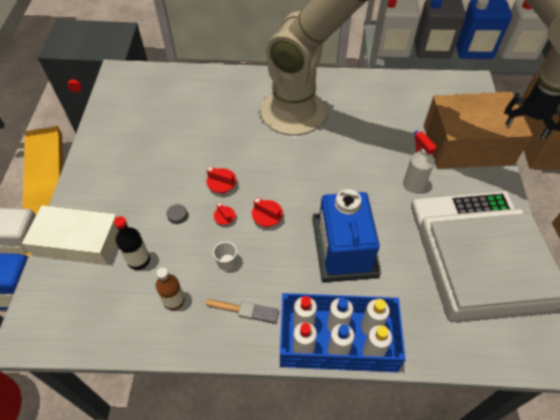

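View pics/top0.png

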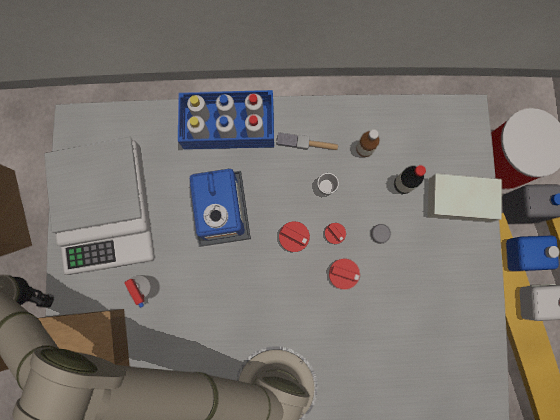

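The scene view shows the small red cap at (224,215), with two larger look-alikes at (221,180) and (267,213), and the collar at (348,201). In the top view the same cap is at (335,234), the large ones at (294,237) and (344,274), and the collar at (216,215).

```bash
cat > h.py <<'E'
import numpy as np,cv2
from workcell import env,optics
def cam(name,s=None):
    c=optics.get_calibration(name)
    if name!="wrist": return c,np.array(c["xyz"]),np.array(c["rotation"])
    T=c["tool_from_camera"]; R=s["ee_rot"]
    return c,s["eef_pos"]+R@T[:3,3],R@T[:3,:3]
def ray(cm,uv):
    c,o,R=cm; d=np.array([(uv[0]-c["cx"])/c["fx"],(uv[1]-c["cy"])/c["fy"]])
    p=d.copy()
    for _ in range(20): p=d/(1+c["k1"]*(p@p))
    v=R@np.r_[p,1]; return o,v/np.linalg.norm(v)
def plane(cm,uv,z):
    o,v=ray(cm,uv); return o+v*(z-o[2])/v[2]
def tri(*rays):
    A=sum(np.eye(3)-np.outer(v,v) for o,v in rays); b=sum((np.eye(3)-np.outer(v,v))@o for o,v in rays)
    p=np.linalg.solve(A,b); return p,[np.linalg.norm((np.eye(3)-np.outer(v,v))@(p-o)) for o,v in rays]
def shot(name,f=None):
    s=env.observe(); im=cv2.cvtColor(optics.capture(name),cv2.COLOR_RGB2BGR)
    if f: cv2.imwrite("pics/"+f,im)
    return im,cam(name,s),s
def red(im):
    h=cv2.cvtColor(im,cv2.COLOR_BGR2HSV)
    return (((h[...,0]<8)|(h[...,0]>172))&(h[...,1]>130)&(h[...,2]>70)).astype(np.uint8)*255
def blobs(m,amin=30):
    n,l,st,ce=cv2.connectedComponentsWithStats(m)
    return [(ce[i].round(1),int(st[i,4]),i) for i in range(1,n) if st[i,4]>amin],l
E
python3 - <<'E'
from h import *
a=cam("scene");b=cam("top")
for n in("scene","top"):
    bl,_=blobs(red(cv2.imread(f"pics/{n}0.png"))); print(n,[(list(c),A) for c,A,_ in bl])
for u,v in (((224,215),(335,234)),((267,213),(294,237)),((221,180),(344,274)),((348,201),(216,215)),((177,214),(381,233)),((226,253),(327,184))):
    print(tri(ray(a,u),ray(b,v)))
im=cv2.imread("pics/top0.png"); im2=cv2.imread("pics/scene0.png")
f=lambda i,x,y:cv2.resize(i[y:y+70,x:x+70],(390,390),interpolation=cv2.INTER_CUBIC)
cv2.imwrite("pics/crop0.png",np.hstack([f(im,185,170),f(im,300,200)]))
E
```

```text
scene [([np.float64(391.4), np.float64(3.1)], 58), ([np.float64(526.4), np.float64(5.0)], 47), ([np.float64(73.9), np.float64(85.0)], 146), ([np.float64(424.7), np.float64(142.9)], 323), ([np.float64(220.6), np.float64(180.0)], 620), ([np.float64(266.7), np.float64(212.8)], 683), ([np.float64(224.0), np.float64(214.9)], 342), ([np.float64(119.5), np.float64(222.0)], 127), ([np.float64(305.5), np.float64(302.6)], 115), ([np.float64(305.3), np.float64(329.1)], 123), ([np.float64(9.0), np.float64(398.1)], 842)]
top [([np.float64(252.7), np.float64(98.7)], 67), ([np.float64(253.1), np.float64(120.2)], 66), ([np.float64(509.9), np.float64(174.7)], 506), ([np.float64(420.0), np.float64(170.3)], 85), ([np.float64(293.5), np.float64(236.1)], 678), ([np.float64(334.8), np.float64(232.7)], 323), ([np.float64(343.3), np.float64(273.4)], 689), ([np.float64(133.8), np.float64(291.2)], 237)]
(array([ 0.47779459, -0.19977901,  0.01897989]), [np.float64(0.0009222489049943596), np.float64(0.0009222489049943397)])
(array([ 0.4705571 , -0.06863176,  0.02733679]), [np.float64(0.0014510298671637487), np.float64(0.0014510298671637676)])
(array([ 0.35064649, -0.22215156,  0.02995914]), [np.float64(0.0010383174757663375), np.float64(0.00103831747576628)])
(array([0.52519973, 0.15865419, 0.17772469]), [np.float64(0.002321834320823858), np.float64(0.002321834320823866)])
(array([ 0.47748318, -0.34621361,  0.01516413]), [np.float64(0.002573986695656258), np.float64(0.0025739866956563133)])
(array([ 0.63236443, -0.17517046,  0.05623707]), [np.float64(0.0022677928461278716), np.float64(0.002267792846127848)])
```

View pics/crop0.png

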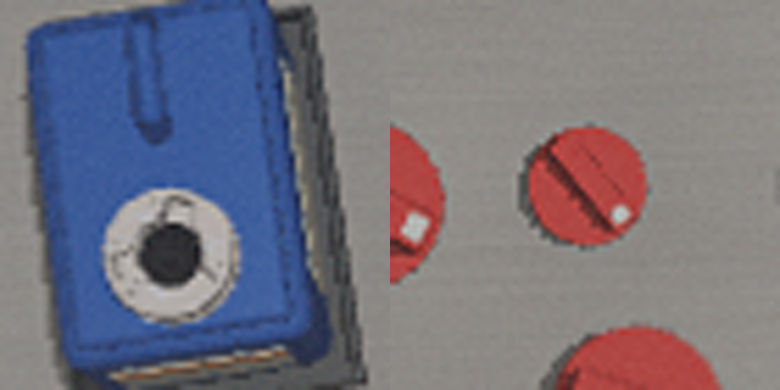

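The crop shows the cap with its white mark at the lower right, so cap +x points towards about (-x,-y). The canister's +x points away from the robot, turned about 10°. Next I move the wrist camera above the collar.

```bash
cat >> h.py <<'E'
def go(target,yaw=None):
    """travel/turn units from the measured pose to target (turn sign: + about tool z)"""
    s=env.observe(); R=s["ee_rot"]; d=R.T@(np.array(target)-s["eef_pos"])/.04
    cur=np.degrees(np.arctan2(R[1,0],R[0,0])); t=None if yaw is None else -((yaw-cur+180)%360-180)/8
    print("pos",s["eef_pos"].round(4),"yaw",cur.round(2),"tilt",np.degrees(np.arccos(-R[2,2])).round(2),"travel",d.round(3),"turn",t,"F",s["force"].round(2),"q",s["joint_positions"].round(2),"t",s["t"],"w",round(s["grip_width"],4))
E
python3 -c "
from h import *
go([.525,.159,.33],90)"
```

```text
pos [0.3125 0.6538 0.2305] yaw 154.46 tilt 0.08 travel [-10.127  -8.873  -2.474] turn 8.05762859267923 F [ 0.58  0.6  -0.03] q [-1.2   0.6  -0.    1.6   0.    0.94 -0.08] t 0.1 w 0.0854
```

Emit:
{"name": "arm_command", "arguments": {"rows": [{"gripper": 1, "travel": [-0.4, -0.35, -1.0], "turn": 1}, {"gripper": 1, "travel": [-1.2, -1.0, -1.5], "turn": 2}, {"gripper": 1, "travel": [-2.0, -1.8, -2.0], "turn": 3}, {"gripper": 1, "travel": [-2.9, -2.5, -2.5], "turn": 4}, {"gripper": 1, "travel": [-3.8, -3.3, -2.5], "turn": 5}, {"gripper": 1, "travel": [-4.7, -4.1, -2.5], "turn": 6}, {"gripper": 1, "travel": [-5.6, -4.9, -2.5], "turn": 7}, {"gripper": 1, "travel": [-6.5, -5.7, -2.5], "turn": 8}]}}

```text
t: 0.9
eef_pos: [0.4492, 0.3343, 0.3313]
ee_rot: [[-0.002, 1.0, -0.0], [1.0, 0.002, 0.0], [0.0, -0.0, -1.0]]
force: [0.7, -0.2, 0.7]
grip_width: 0.0856
grip_force: 0.0
```

```bash
python3 -c "
from h import *
go([.525,.159,.33],90)"
```

```text
pos [0.4492 0.3343 0.3313] yaw 90.13 tilt 0.01 travel [-4.388  1.886  0.031] turn 0.016811699005380376 F [ 0.69 -0.22  0.7 ] q [-1.    0.3   0.34  1.88 -0.12  0.98 -0.6 ] t 0.9 w 0.0856
```

Emit:
{"name": "arm_command", "arguments": {"rows": [{"gripper": 1, "travel": [-1.0, 0.4, 0], "turn": 0}, {"gripper": 1, "travel": [-2.0, 0.9, 0], "turn": 0}, {"gripper": 1, "travel": [-3.0, 1.4, 0], "turn": 0}, {"gripper": 1, "travel": [-3.9, 1.7, 0], "turn": 0}, {"gripper": 1, "travel": [-4.4, 1.9, 0], "turn": 0}, {"gripper": 1, "travel": [-4.4, 1.9, 0], "turn": 0}, {"gripper": 1, "travel": [-4.4, 1.9, 0], "turn": 0}, {"gripper": 1, "travel": [-4.4, 1.9, 0], "turn": 0}]}}

```text
t: 1.7
eef_pos: [0.5258, 0.1621, 0.3311]
ee_rot: [[-0.01, 1.0, -0.001], [1.0, 0.01, 0.0], [0.0, -0.001, -1.0]]
force: [-0.5, 0.4, -0.1]
grip_width: 0.0852
grip_force: 0.0
```

```bash
python3 -c "
from h import *
go([.478,-.2,.2],45)
shot('wrist','w1.png')
"
```

```text
pos [0.5258 0.1621 0.3311] yaw 90.55 tilt 0.04 travel [-9.043 -1.279  3.275] turn 5.69356709459662 F [-0.53  0.36 -0.13] q [-0.7   0.29  0.4   1.9  -0.14  0.98 -0.23] t 1.7 w 0.0852
```

View pics/w1.png

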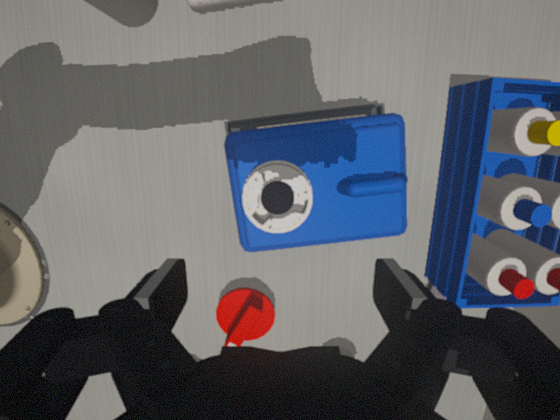

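The wrist view shows the canister with its collar ring centred near (277,197), the handle to the right and the hole dark. I fit the collar and enlarge it.

```bash
cat >> h.py <<'E'
def collar(im,uv,r):
    h=cv2.cvtColor(im,cv2.COLOR_BGR2HSV); blue=((h[...,0]>95)&(h[...,0]<130)&(h[...,1]>110)).astype(np.uint8)
    m=(1-blue)*255; k=np.zeros_like(m); cv2.circle(k,(int(uv[0]),int(uv[1])),r,255,-1); m&=k
    m=cv2.morphologyEx(m,cv2.MORPH_OPEN,np.ones((3,3),np.uint8))
    cs,_=cv2.findContours(m,cv2.RETR_EXTERNAL,cv2.CHAIN_APPROX_NONE); c=max(cs,key=cv2.contourArea)
    return cv2.fitEllipse(cv2.convexHull(c))
def hole(im,uv,r):
    g=cv2.cvtColor(im,cv2.COLOR_BGR2GRAY); m=(g<75).astype(np.uint8)*255
    k=np.zeros_like(m); cv2.circle(k,(int(uv[0]),int(uv[1])),r,255,-1); m&=k
    m=cv2.morphologyEx(m,cv2.MORPH_OPEN,np.ones((3,3),np.uint8))
    cs,_=cv2.findContours(m,cv2.RETR_EXTERNAL,cv2.CHAIN_APPROX_NONE); c=max(cs,key=cv2.contourArea)
    return cv2.fitEllipse(c)
E
python3 - <<'E'
from h import *
s=env.observe(); im=cv2.imread("pics/w1.png"); w=cam("wrist",s); t=cam("top"); sc=cam("scene")
e=collar(im,(277,197),42); print(e,hole(im,(277,197),25))
it=cv2.imread("pics/top0.png"); et=collar(it,(216,215),15); print(et,hole(it,(216,215),10))
isc=cv2.imread("pics/scene0.png"); es=collar(isc,(348,201),18); print(es)
print(tri(ray(w,e[0]),ray(t,et[0])))
print("z184",plane(w,e[0],.184),plane(t,et[0],.184))
cv2.imwrite("pics/w1c.png",cv2.resize(im[150:245,230:325],(570,570),interpolation=cv2.INTER_CUBIC))
E
```

```text
((276.92169189453125, 196.57772827148438), (71.88484191894531, 74.20014190673828), 5.865506172180176) ((277.0662841796875, 197.24525451660156), (30.718360900878906, 31.902769088745117), 169.52134704589844)
((215.31887817382812, 215.49765014648438), (24.383352279663086, 25.075817108154297), 123.2200698852539) ((215.16249084472656, 215.12062072753906), (9.996865272521973, 10.362885475158691), 31.350997924804688)
((347.5633239746094, 198.13165283203125), (29.475515365600586, 31.7911434173584), 10.62202262878418)
(array([0.52332343, 0.15980186, 0.17042532]), [np.float64(0.0015227537942570477), np.float64(0.0015227537942570243)])
z184 [0.52201077 0.16340389 0.184     ] [0.52286598 0.15746293 0.184     ]
```

View pics/w1c.png

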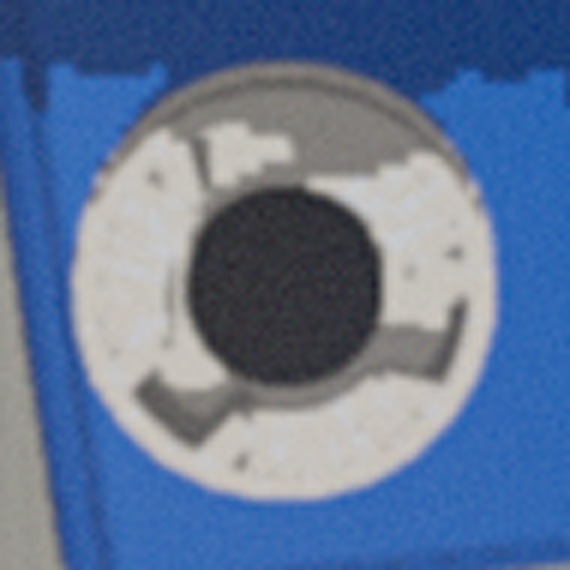

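The enlarged collar shows notches at the right (425,340), the lower left (180,410) and the upper left (in shadow). Their world angles are about -15°, -135° and 105°. Next I view it from straight above with the tool at 45° yaw.

```bash
python3 -c "
from h import *
go([.475,.113,.33],45)"
```

```text
pos [0.5258 0.1623 0.3311] yaw 90.57 tilt 0.03 travel [-1.219 -1.283  0.027] turn 5.696806667238171 F [ 0.34  0.45 -0.03] q [-0.7   0.29  0.4   1.9  -0.14  0.98 -0.23] t 1.75 w 0.085
```

Emit:
{"name": "arm_command", "arguments": {"rows": [{"gripper": 1, "travel": [-0.3, -0.3, 0], "turn": 1}, {"gripper": 1, "travel": [-0.6, -0.6, 0], "turn": 2}, {"gripper": 1, "travel": [-0.9, -0.9, 0], "turn": 3}, {"gripper": 1, "travel": [-1.2, -1.3, 0], "turn": 4}, {"gripper": 1, "travel": [-1.2, -1.3, 0], "turn": 5}, {"gripper": 1, "travel": [-1.2, -1.3, 0], "turn": 5.7}, {"gripper": 1, "travel": [-1.2, -1.3, 0], "turn": 5.7}, {"gripper": 1, "travel": [-1.2, -1.3, 0], "turn": 5.7}]}}

```text
t: 2.55
eef_pos: [0.4745, 0.1134, 0.3312]
ee_rot: [[0.706, 0.709, -0.0], [0.709, -0.706, -0.0], [-0.0, -0.0, -1.0]]
force: [0.2, -0.5, -0.8]
grip_width: 0.0852
grip_force: 0.0
```

```bash
python3 - <<'E'
from h import *
im,w,s=shot('wrist','w2.png')
p=[]
c,o,R=w
x=R.T@(np.array([.5225,.160,.184])-o); q=x[:2]/x[2]; q*=1+c["k1"]*(q@q); uv=(c["fx"]*q[0]+c["cx"],c["fy"]*q[1]+c["cy"]); print(uv,o)
e=collar(im,uv,44); print(e,hole(im,uv,25)); print(plane(w,e[0],.184),plane(w,hole(im,uv,25)[0],.177))
# orthorectified map at z=.184: 6 px/mm, up=+y, right=+x
n=plane(w,e[0],.184); print("tri",tri(ray(w,e[0]),ray(cam("top"),(215.3,215.5))))
g=np.mgrid[0:540,0:540]; X=n[0]+(g[1]-270)/6000; Y=n[1]-(g[0]-270)/6000
P=(np.stack([X,Y,np.full(X.shape,.184)],-1)-o)@R; a=P[...,:2]/P[...,2:]; a=a*(1+c["k1"]*(a**2).sum(-1,keepdims=True))
m=cv2.remap(im,(a[...,0]*c["fx"]+c["cx"]).astype(np.float32),(a[...,1]*c["fy"]+c["cy"]).astype(np.float32),cv2.INTER_CUBIC)
cv2.circle(m,(270,270),174,(0,255,0),1); cv2.line(m,(265,270),(275,270),(0,255,0),1);cv2.line(m,(270,265),(270,275),(0,255,0),1)
cv2.imwrite("pics/w2r.png",m)
go([.431,-.247,.2],45)
E
```

```text
(np.float64(281.39535274387754), np.float64(124.47485241899406)) [0.519717   0.1595766  0.47479556]
((280.4595642089844, 123.32951354980469), (75.20919036865234, 77.31793975830078), 174.5371856689453) ((280.3502197265625, 124.42786407470703), (34.004268646240234, 35.109275817871094), 163.97833251953125)
[0.52261039 0.16130191 0.184     ] [0.5219158  0.16071812 0.177     ]
tri (array([0.52375381, 0.16034927, 0.17025724]), [np.float64(0.001443232219404082), np.float64(0.0014432322194041906)])
pos [0.4746 0.1132 0.3312] yaw 45.09 tilt 0.0 travel [-7.147  5.586  3.282] turn 0.011606711543223014 F [0.92 0.52 0.35] q [-0.83  0.22  0.59  2.03 -0.15  0.94 -0.95] t 2.6 w 0.0852
```

View pics/w2r.png

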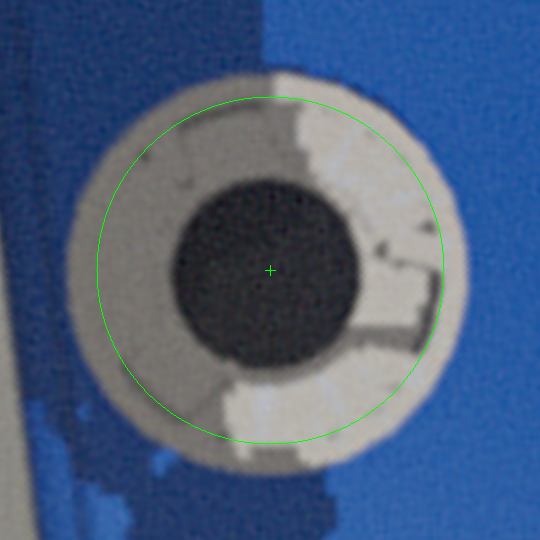

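The rectified view (6 px/mm) shows the collar spanning columns 66–468 and rows 72–475. The centre is therefore near (0.522, 0.161), and the right notch's outer wall runs (437,270)–(415,352), at about -14°. Now to the cap.

Emit:
{"name": "arm_command", "arguments": {"rows": [{"gripper": 1, "travel": [-0.9, 0.7, 0], "turn": 0}, {"gripper": 1, "travel": [-1.8, 1.4, 0], "turn": 0}, {"gripper": 1, "travel": [-2.7, 2.1, 0], "turn": 0}, {"gripper": 1, "travel": [-3.6, 2.8, 0.5], "turn": 0}, {"gripper": 1, "travel": [-4.5, 3.5, 1], "turn": 0}, {"gripper": 1, "travel": [-5.4, 4.2, 1.5], "turn": 0}, {"gripper": 1, "travel": [-6.3, 4.9, 2], "turn": 0}, {"gripper": 1, "travel": [-7.1, 5.6, 2.5], "turn": 0}]}}

```text
t: 3.4
eef_pos: [0.4309, -0.2484, 0.2304]
ee_rot: [[0.707, 0.707, 0.0], [0.707, -0.707, 0.0], [0.0, 0.0, -1.0]]
force: [0.9, 0.3, 0.9]
grip_width: 0.0853
grip_force: 0.0
```

Emit:
{"name": "arm_command", "arguments": {"rows": [{"gripper": 1, "travel": [0, 0, 0.3], "turn": 0}, {"gripper": 1, "travel": [0, 0, 0.6], "turn": 0}, {"gripper": 1, "travel": [0, 0, 0.8], "turn": 0}, {"gripper": 1, "travel": [0, 0, 0.8], "turn": 0}, {"gripper": 1, "travel": [0, 0, 0.8], "turn": 0}, {"gripper": 1, "travel": [0, 0, 0.8], "turn": 0}, {"gripper": 1, "travel": [0, 0, 0.8], "turn": 0}, {"gripper": 1, "travel": [0, 0, 0.8], "turn": 0}]}}

```text
t: 4.2
eef_pos: [0.4317, -0.2464, 0.1997]
ee_rot: [[0.708, 0.706, 0.001], [0.706, -0.708, -0.0], [0.001, 0.001, -1.0]]
force: [-0.1, 0.1, 0.9]
grip_width: 0.0852
grip_force: 0.0
```

```bash
python3 - <<'E'
from h import *
im,w,s=shot('wrist','w3.png'); c,o,R=w
go([.431,-.247,.2],45)
for B in blobs(red(im),300)[0]:
    print(B[:2],plane(w,B[0],.022),plane(w,B[0],.048))
n=np.array([.478,-.2]); z=.048
g=np.mgrid[0:540,0:540]; X=n[0]+(g[1]-270)/5000; Y=n[1]-(g[0]-270)/5000
P=(np.stack([X,Y,np.full(X.shape,z)],-1)-o)@R; a=P[...,:2]/P[...,2:]; a=a*(1+c["k1"]*(a**2).sum(-1,keepdims=True))
m=cv2.remap(im,(a[...,0]*c["fx"]+c["cx"]).astype(np.float32),(a[...,1]*c["fy"]+c["cy"]).astype(np.float32),cv2.INTER_CUBIC)
cv2.imwrite("pics/w3r.png",m)
E
```

```text
pos [ 0.4316 -0.2464  0.1996] yaw 44.88 tilt 0.04 travel [-0.021 -0.    -0.01 ] turn -0.014776660563356359 F [ 0.45 -0.33 -0.43] q [-0.02  0.43  0.59  2.17 -0.39  0.65  0.06] t 4.25 w 0.0853
(array([173.4,  36.8]), 7094) [ 0.4662002  -0.06962387  0.022     ] [ 0.46706997 -0.0802049   0.048     ]
(array([279.4, 123.5]), 3540) [ 0.47960626 -0.19789178  0.022     ] [ 0.47939126 -0.19809382  0.048     ]
(array([208.8, 228.8]), 6182) [ 0.34802115 -0.22120967  0.022     ] [ 0.35845356 -0.21952491  0.048     ]
```

View pics/w3r.png

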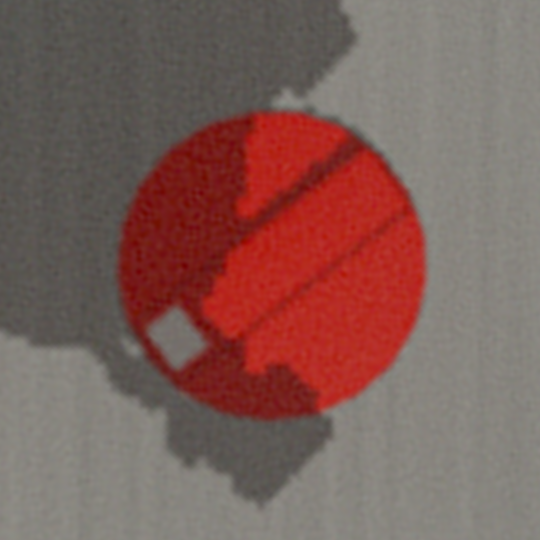

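The rectified cap view (5 px/mm) shows the flange centred at (273,265) and the mark at (178,338). The bar runs at about 37.5°, and the cap centre is about (0.479, -0.1985).

```bash
python3 -c "
from h import *
go([.479,-.1985,.1],37.6)"
```

```text
pos [ 0.4316 -0.2464  0.1996] yaw 44.88 tilt 0.04 travel [ 1.684 -0.014  2.491] turn 0.9102233394366408 F [ 0.45 -0.33 -0.43] q [-0.02  0.43  0.59  2.17 -0.39  0.65  0.06] t 4.25 w 0.0853
```

Emit:
{"name": "arm_command", "arguments": {"rows": [{"gripper": 1, "travel": [0.6, 0, 0.3], "turn": 0.5}, {"gripper": 1, "travel": [1.2, 0, 0.8], "turn": 0.9}, {"gripper": 1, "travel": [1.68, 0, 1.4], "turn": 0.9}, {"gripper": 1, "travel": [1.68, 0, 2.0], "turn": 0.9}, {"gripper": 1, "travel": [1.68, 0, 2.5], "turn": 0.9}, {"gripper": 1, "travel": [1.68, 0, 2.5], "turn": 0.9}, {"gripper": 1, "travel": [1.68, 0, 2.5], "turn": 0.9}, {"gripper": 1, "travel": [1.68, 0, 2.5], "turn": 0.9}]}}

```text
t: 5.05
eef_pos: [0.4794, -0.1996, 0.1003]
ee_rot: [[0.792, 0.611, 0.001], [0.611, -0.792, -0.0], [0.001, 0.001, -1.0]]
force: [-0.1, -0.1, -0.3]
grip_width: 0.0856
grip_force: 0.0
```

```bash
python3 -c "
from h import *
go([.479,-.1985,.0255],37.6)"
```

```text
pos [ 0.4794 -0.1996  0.1003] yaw 37.63 tilt 0.08 travel [ 0.008 -0.031  1.87 ] turn 0.0037288611677936956 F [-0.12 -0.12 -0.3 ] q [-0.03  0.6   0.46  2.2  -0.6   0.46 -0.01] t 5.05 w 0.0856
```

Emit:
{"name": "arm_command", "arguments": {"rows": [{"gripper": 1, "travel": [0, -0.03, 0.5], "turn": 0}, {"gripper": 1, "travel": [0, -0.03, 1.0], "turn": 0}, {"gripper": 1, "travel": [0, -0.03, 1.4], "turn": 0}, {"gripper": 1, "travel": [0, -0.03, 1.7], "turn": 0}, {"gripper": 1, "travel": [0, -0.03, 1.86], "turn": 0}, {"gripper": 1, "travel": [0, -0.03, 1.86], "turn": 0}, {"gripper": 1, "travel": [0, -0.03, 1.86], "turn": 0}, {"gripper": 1, "travel": [0, -0.03, 1.86], "turn": 0}]}}

```text
t: 5.85
eef_pos: [0.4786, -0.1984, 0.0255]
ee_rot: [[0.792, 0.611, 0.001], [0.611, -0.792, -0.0], [0.001, 0.001, -1.0]]
force: [-0.8, 0.5, -0.2]
grip_width: 0.0855
grip_force: 0.0
```

Emit:
{"name": "arm_command", "arguments": {"rows": [{"gripper": -0.2, "travel": [0, 0, 0], "turn": 0}, {"gripper": -0.5, "travel": [0, 0, 0], "turn": 0}, {"gripper": -0.8, "travel": [0, 0, 0], "turn": 0}, {"gripper": -1, "travel": [0, 0, 0], "turn": 0}, {"gripper": -1, "travel": [0, 0, 0], "turn": 0}, {"gripper": -1, "travel": [0, 0, 0], "turn": 0}, {"gripper": -1, "travel": [0, 0, 0], "turn": 0}, {"gripper": -1, "travel": [0, 0, 0], "turn": 0}]}}

```text
t: 6.65
eef_pos: [0.4784, -0.1983, 0.025]
ee_rot: [[0.792, 0.611, 0.0], [0.611, -0.792, -0.0], [0.0, 0.0, -1.0]]
force: [0.4, 0.6, 3.0]
grip_width: 0.0146
grip_force: 58.8
```

```bash
python3 -c "
from h import *
go([.479,-.1985,.25],37.6)"
```

```text
pos [ 0.4784 -0.1983  0.025 ] yaw 37.66 tilt 0.02 travel [ 0.01   0.015 -5.624] turn 0.007445941067082629 F [0.44 0.58 3.05] q [ 0.09  0.72  0.28  2.23 -0.71  0.28  0.09] t 6.65 w 0.0146
```

Emit:
{"name": "arm_command", "arguments": {"rows": [{"gripper": -1, "travel": [0, 0, -0.5], "turn": 0}, {"gripper": -1, "travel": [0, 0, -1.2], "turn": 0}, {"gripper": -1, "travel": [0, 0, -2.0], "turn": 0}, {"gripper": -1, "travel": [0, 0, -3.0], "turn": 0}, {"gripper": -1, "travel": [0, 0, -4.0], "turn": 0}, {"gripper": -1, "travel": [0, 0, -5.0], "turn": 0}, {"gripper": -1, "travel": [0, 0, -5.8], "turn": 0}, {"gripper": -1, "travel": [0, 0, -5.8], "turn": 0}]}}

```text
t: 7.45
eef_pos: [0.4797, -0.1991, 0.2603]
ee_rot: [[0.792, 0.611, 0.006], [0.611, -0.792, -0.001], [0.004, 0.004, -1.0]]
force: [-0.2, -0.6, -2.1]
grip_width: 0.0148
grip_force: 58.8
```

```bash
python3 -c "
from h import *
im,w,s=shot('wrist','w4.png')
go([.522,.161,.25],46)
"
```

```text
pos [ 0.479  -0.1982  0.2583] yaw 37.7 tilt 0.2 travel [ 6.342 -6.449  0.209] turn -1.0379652118672134 F [-0.64  0.07 -1.54] q [-0.25  0.39  0.73  2.07 -0.36  0.81 -0.21] t 7.5 w 0.015
```

View pics/w4.png

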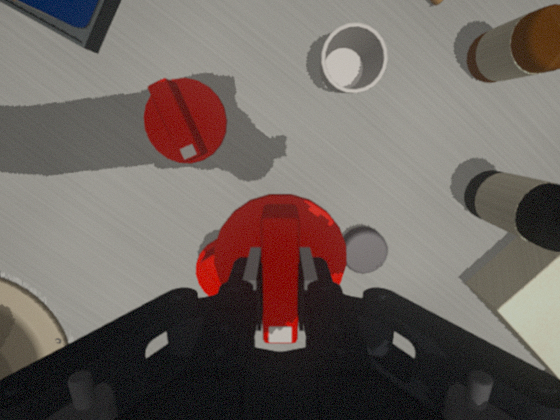

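The wrist view shows the cap held: flange arc centred around (281,260), bar between the fingers at columns 262–300, white mark at (281,334). I measure the cap in the tool frame.

```bash
python3 - <<'E'
from h import *
from scipy.optimize import least_squares
im=cv2.imread("pics/w4.png"); c=optics.get_calibration("wrist"); T=c["tool_from_camera"]; w=(c,T[:3,3],T[:3,:3])
m=red(im); m[:190]=0; m[260:]=0
pts=[]
for r in range(194,238,3):
    xs=np.where(m[r,205:355])[0]+205
    if len(xs)<20: continue
    # right edge always clean; left edge only above neighbour blob
    pts.append((xs.max()+.5,r)); 
    if r<232: pts.append((xs.min()-.5,r))
for zt in (.003,.006,.009):
    P=np.array([plane(w,p,zt)[:2] for p in pts])
    f=least_squares(lambda q:np.hypot(*(P-q[:2]).T)-q[2],[0,0,.034],loss="soft_l1",f_scale=.0005)
    print(zt,f.x.round(4),np.sqrt((f.fun**2).mean()))
for n,u in (("mark",(281,334)),("bar far l",(262,206)),("bar far r",(300,206))): print(n,plane(w,u,-.0225).round(4))
E
```

```text
0.003 [ 0.0006 -0.0002  0.033 ] 0.00018033461306401954
0.006 [-0.0007 -0.0002  0.0336] 0.00018402698454192648
0.009 [-0.002  -0.0002  0.0343] 0.00018771946693046357
mark [-0.0256  0.0003 -0.0225]
bar far l [ 0.0341 -0.0073 -0.0225]
bar far r [ 0.0341  0.0078 -0.0225]
```

Emit:
{"name": "arm_command", "arguments": {"rows": [{"gripper": -1, "travel": [0.8, -0.8, 0], "turn": 0}, {"gripper": -1, "travel": [1.6, -1.6, 0], "turn": -0.3}, {"gripper": -1, "travel": [2.4, -2.4, 0], "turn": -0.6}, {"gripper": -1, "travel": [3.2, -3.2, 0], "turn": -0.9}, {"gripper": -1, "travel": [4.0, -4.0, 0], "turn": -1.04}, {"gripper": -1, "travel": [4.8, -4.8, 0], "turn": -1.04}, {"gripper": -1, "travel": [5.5, -5.5, 0], "turn": -1.04}, {"gripper": -1, "travel": [6.0, -6.0, 0], "turn": -1.04}]}}

```text
t: 8.3
eef_pos: [0.5207, 0.1415, 0.255]
ee_rot: [[0.693, 0.721, -0.003], [0.721, -0.693, -0.001], [-0.002, -0.001, -1.0]]
force: [0.7, -0.5, -1.2]
grip_width: 0.015
grip_force: 58.9
```

```bash
python3 -c "
from h import *
go([.522,.161,.215],46)
"
```

```text
pos [0.5207 0.1415 0.255 ] yaw 46.14 tilt 0.15 travel [ 0.375 -0.312  1.   ] turn 0.017160127076778053 F [ 0.68 -0.51 -1.23] q [-0.86  0.41  0.68  2.02 -0.35  0.82 -0.74] t 8.3 w 0.015
```

Emit:
{"name": "arm_command", "arguments": {"rows": [{"gripper": -1, "travel": [0.25, -0.2, 0], "turn": 0}, {"gripper": -1, "travel": [0.38, -0.3, 0.2], "turn": 0}, {"gripper": -1, "travel": [0.38, -0.3, 0.5], "turn": 0}, {"gripper": -1, "travel": [0.38, -0.3, 0.8], "turn": 0}, {"gripper": -1, "travel": [0.38, -0.3, 0.9], "turn": 0}, {"gripper": -1, "travel": [0.38, -0.3, 0.9], "turn": 0}, {"gripper": -1, "travel": [0.38, -0.3, 0.9], "turn": 0}, {"gripper": -1, "travel": [0.38, -0.3, 0.9], "turn": 0}]}}

```text
t: 9.1
eef_pos: [0.5239, 0.1573, 0.2213]
ee_rot: [[0.695, 0.719, 0.001], [0.719, -0.695, 0.0], [0.001, 0.0, -1.0]]
force: [-0.5, -1.0, -1.4]
grip_width: 0.0146
grip_force: 58.8
```

```bash
python3 -c "
from h import *
go([.522,.161,.206],46)
"
```

```text
pos [0.5239 0.1573 0.2213] yaw 45.95 tilt 0.05 travel [ 0.032 -0.098  0.383] turn -0.006847331656992139 F [-0.47 -1.04 -1.36] q [-0.85  0.46  0.65  2.05 -0.4   0.76 -0.72] t 9.1 w 0.0146
```

Emit:
{"name": "arm_command", "arguments": {"rows": [{"gripper": -1, "travel": [0.03, -0.1, 0], "turn": 0}, {"gripper": -1, "travel": [0.03, -0.1, 0.05], "turn": 0}, {"gripper": -1, "travel": [0.03, -0.1, 0.1], "turn": 0}, {"gripper": -1, "travel": [0.03, -0.1, 0.15], "turn": 0}, {"gripper": -1, "travel": [0.03, -0.1, 0.2], "turn": 0}, {"gripper": -1, "travel": [0.03, -0.1, 0.25], "turn": 0}, {"gripper": -1, "travel": [0.03, -0.1, 0.25], "turn": 0}, {"gripper": -1, "travel": [0.03, -0.1, 0.25], "turn": 0}]}}

```text
t: 9.9
eef_pos: [0.5215, 0.1612, 0.2108]
ee_rot: [[0.695, 0.719, -0.0], [0.719, -0.695, -0.0], [-0.0, 0.0, -1.0]]
force: [-0.2, -0.3, -1.0]
grip_width: 0.0147
grip_force: 58.8
```

```bash
python3 -c "
from h import *
go([.522,.161,.206],46)
"
```

```text
pos [0.5215 0.1612 0.2108] yaw 45.98 tilt 0.01 travel [0.004 0.013 0.12 ] turn -0.003094628462868343 F [-0.2  -0.25 -1.04] q [-0.85  0.48  0.64  2.06 -0.42  0.73 -0.72] t 9.9 w 0.0147
```

Emit:
{"name": "arm_command", "arguments": {"rows": [{"gripper": -1, "travel": [0, 0.01, 0.02], "turn": 0}, {"gripper": -1, "travel": [0, 0.01, 0.04], "turn": 0}, {"gripper": -1, "travel": [0, 0.01, 0.06], "turn": 0}, {"gripper": -1, "travel": [0, 0.01, 0.08], "turn": 0}, {"gripper": -1, "travel": [0, 0.01, 0.1], "turn": 0}, {"gripper": -1, "travel": [0, 0.01, 0.12], "turn": 0}, {"gripper": -1, "travel": [0, 0.01, 0.13], "turn": 0}, {"gripper": -1, "travel": [0, 0.01, 0.13], "turn": 0}]}}

```text
t: 10.7
eef_pos: [0.5218, 0.161, 0.2056]
ee_rot: [[0.695, 0.719, -0.0], [0.719, -0.695, -0.0], [-0.0, -0.0, -1.0]]
force: [-0.2, 0.0, -0.7]
grip_width: 0.0147
grip_force: 58.8
```

```bash
python3 -c "
from h import *
go([.522,.161,.202],46)
"
```

```text
pos [0.5218 0.161  0.2056] yaw 45.98 tilt 0.01 travel [0.003 0.004 0.091] turn -0.0028122180962810717 F [-0.21  0.03 -0.68] q [-0.84  0.48  0.63  2.06 -0.43  0.72 -0.71] t 10.7 w 0.0147
```

Stem is in the hole with no side force. I go down another 3.5 mm.

Emit:
{"name": "arm_command", "arguments": {"rows": [{"gripper": -1, "travel": [0, 0, 0.02], "turn": 0}, {"gripper": -1, "travel": [0, 0, 0.04], "turn": 0}, {"gripper": -1, "travel": [0, 0, 0.06], "turn": 0}, {"gripper": -1, "travel": [0, 0, 0.08], "turn": 0}, {"gripper": -1, "travel": [0, 0, 0.09], "turn": 0}, {"gripper": -1, "travel": [0, 0, 0.09], "turn": 0}, {"gripper": -1, "travel": [0, 0, 0.09], "turn": 0}, {"gripper": -1, "travel": [0, 0, 0.09], "turn": 0}]}}

```text
t: 11.5
eef_pos: [0.5218, 0.161, 0.2021]
ee_rot: [[0.695, 0.719, 0.0], [0.719, -0.695, -0.0], [-0.0, 0.0, -1.0]]
force: [-0.4, 0.1, -0.8]
grip_width: 0.0147
grip_force: 58.9
```

```bash
python3 -c "
from h import *
go([.522,.161,.2],46)
print(env.observe()['moment'])
"
```

```text
pos [0.5218 0.161  0.2021] yaw 45.98 tilt 0.0 travel [0.003 0.004 0.052] turn -0.002536763247025675 F [-0.38  0.13 -0.75] q [-0.84  0.49  0.62  2.07 -0.43  0.72 -0.7 ] t 11.5 w 0.0147
[0.0540421  0.00340061 0.02777477]
```

No contact at -7 mm, so the lugs passed straight into the notches. Next is seal contact.

Emit:
{"name": "arm_command", "arguments": {"rows": [{"gripper": -1, "travel": [0, 0, 0.015], "turn": 0}, {"gripper": -1, "travel": [0, 0, 0.03], "turn": 0}, {"gripper": -1, "travel": [0, 0, 0.045], "turn": 0}, {"gripper": -1, "travel": [0, 0, 0.06], "turn": 0}, {"gripper": -1, "travel": [0, 0, 0.07], "turn": 0}, {"gripper": -1, "travel": [0, 0, 0.075], "turn": 0}, {"gripper": -1, "travel": [0, 0, 0.075], "turn": 0}, {"gripper": -1, "travel": [0, 0, 0.075], "turn": 0}]}}

```text
t: 12.3
eef_pos: [0.5219, 0.161, 0.1992]
ee_rot: [[0.695, 0.719, 0.0], [0.719, -0.695, 0.0], [0.0, 0.0, -1.0]]
force: [-1.5, 0.4, 6.0]
grip_width: 0.0148
grip_force: 59.8
```

```bash
python3 -c "
from h import *
go([.522,.161,.1945],46)
print(env.observe()['moment'])
"
```

```text
pos [0.5219 0.161  0.1992] yaw 45.97 tilt 0.01 travel [0.002 0.002 0.119] turn -0.003342341835551821 F [-1.49  0.44  5.96] q [-0.83  0.49  0.62  2.07 -0.43  0.71 -0.7 ] t 12.3 w 0.0148
[-0.04302347  0.45981531  0.01165877]
```

Force matches the spring law (about 6.8 N at 2.8 mm). I press to about -14.4 mm.

Emit:
{"name": "arm_command", "arguments": {"rows": [{"gripper": -1, "travel": [0, 0, 0.02], "turn": 0}, {"gripper": -1, "travel": [0, 0, 0.04], "turn": 0}, {"gripper": -1, "travel": [0, 0, 0.06], "turn": 0}, {"gripper": -1, "travel": [0, 0, 0.08], "turn": 0}, {"gripper": -1, "travel": [0, 0, 0.1], "turn": 0}, {"gripper": -1, "travel": [0, 0, 0.115], "turn": 0}, {"gripper": -1, "travel": [0, 0, 0.12], "turn": 0}, {"gripper": -1, "travel": [0, 0, 0.12], "turn": 0}]}}

```text
t: 13.1
eef_pos: [0.5219, 0.161, 0.1947]
ee_rot: [[0.695, 0.719, 0.0], [0.719, -0.695, 0.0], [0.0, -0.0, -1.0]]
force: [-2.5, -0.8, 10.3]
grip_width: 0.015
grip_force: 60.4
```

```bash
python3 -c "
from h import *
go([.522,.161,.1945],-17)
print(env.observe()['moment'])
"
```

```text
pos [0.5219 0.161  0.1947] yaw 45.97 tilt 0.03 travel [0.001 0.002 0.005] turn 7.871439846723195 F [-2.51 -0.77 10.31] q [-0.83  0.5   0.61  2.07 -0.44  0.7  -0.69] t 13.1 w 0.015
[-0.01610146  0.72904988  0.01571764]
```

Emit:
{"name": "arm_command", "arguments": {"rows": [{"gripper": -1, "travel": [0, 0, 0], "turn": 0.3}, {"gripper": -1, "travel": [0, 0, 0], "turn": 0.7}, {"gripper": -1, "travel": [0, 0, 0], "turn": 1.2}, {"gripper": -1, "travel": [0, 0, 0], "turn": 1.7}, {"gripper": -1, "travel": [0, 0, 0], "turn": 2.2}, {"gripper": -1, "travel": [0, 0, 0], "turn": 2.7}, {"gripper": -1, "travel": [0, 0, 0], "turn": 3}, {"gripper": -1, "travel": [0, 0, 0], "turn": 3}]}}

```text
t: 13.9
eef_pos: [0.5229, 0.1611, 0.1949]
ee_rot: [[0.928, 0.373, 0.002], [0.373, -0.928, 0.0], [0.002, 0.001, -1.0]]
force: [-0.7, -0.3, 9.9]
grip_width: 0.0145
grip_force: 60.4
```

```bash
python3 -c "
from h import *
go([.522,.161,.1947],-17)
print(env.observe()['moment'])
"
```

```text
pos [0.5229 0.1611 0.1949] yaw 21.89 tilt 0.13 travel [-0.022 -0.005  0.006] turn 4.861626679969213 F [-0.74 -0.31  9.88] q [-0.9   0.53  0.74  2.08 -0.54  0.73 -1.01] t 13.9 w 0.0145
[ 0.01322141  0.22979044 -0.05229217]
```

Emit:
{"name": "arm_command", "arguments": {"rows": [{"gripper": -1, "travel": [-0.01, 0, 0], "turn": 0.3}, {"gripper": -1, "travel": [-0.01, 0, 0], "turn": 0.7}, {"gripper": -1, "travel": [-0.01, 0, 0], "turn": 1.2}, {"gripper": -1, "travel": [-0.01, 0, 0], "turn": 1.7}, {"gripper": -1, "travel": [-0.01, 0, 0], "turn": 2.2}, {"gripper": -1, "travel": [-0.01, 0, 0], "turn": 2.7}, {"gripper": -1, "travel": [-0.01, 0, 0], "turn": 3}, {"gripper": -1, "travel": [-0.01, 0, 0], "turn": 3}]}}

```text
t: 14.7
eef_pos: [0.5226, 0.161, 0.1949]
ee_rot: [[0.999, -0.037, 0.002], [-0.037, -0.999, 0.0], [0.002, -0.0, -1.0]]
force: [-0.3, 0.3, 10.3]
grip_width: 0.0146
grip_force: 60.4
```

```bash
python3 -c "
from h import *
go([.522,.161,.1947],-17)
print(env.observe()['moment'])
"
```

```text
pos [0.5226 0.161  0.1949] yaw -2.11 tilt 0.14 travel [-0.016 -0.     0.006] turn 1.8617399390234723 F [-0.3   0.29 10.26] q [-0.98  0.57  0.87  2.08 -0.64  0.77 -1.32] t 14.7 w 0.0146
[ 0.07712525  0.06558075 -0.00916312]
```

Emit:
{"name": "arm_command", "arguments": {"rows": [{"gripper": -1, "travel": [-0.01, 0, 0], "turn": 0.3}, {"gripper": -1, "travel": [-0.01, 0, 0], "turn": 0.7}, {"gripper": -1, "travel": [-0.01, 0, 0], "turn": 1.1}, {"gripper": -1, "travel": [-0.01, 0, 0], "turn": 1.4}, {"gripper": -1, "travel": [-0.01, 0, 0], "turn": 1.7}, {"gripper": -1, "travel": [-0.01, 0, 0], "turn": 1.85}, {"gripper": -1, "travel": [-0.01, 0, 0], "turn": 1.85}, {"gripper": -1, "travel": [-0.01, 0, 0], "turn": 1.85}]}}

```text
t: 15.5
eef_pos: [0.5223, 0.1609, 0.195]
ee_rot: [[0.957, -0.289, 0.003], [-0.289, -0.957, 0.0], [0.002, -0.001, -1.0]]
force: [-0.5, -0.0, 9.9]
grip_width: 0.0148
grip_force: 60.4
```

```bash
python3 -c "
from h import *
go([.522,.161,.199],-17)
print(env.observe()['moment'])
"
```

```text
pos [0.5223 0.1609 0.195 ] yaw -16.83 tilt 0.15 travel [-0.007  0.001 -0.1  ] turn 0.02158463301378788 F [-0.53 -0.02  9.91] q [-1.01  0.6   0.94  2.08 -0.69  0.8  -1.51] t 15.5 w 0.0148
[ 0.07876337  0.06143393 -0.00536824]
```

No stop hit (about 1.1 rad turned). I let the cap rise and test the lock with a slight pull.

Emit:
{"name": "arm_command", "arguments": {"rows": [{"gripper": -1, "travel": [0, 0, -0.02], "turn": 0}, {"gripper": -1, "travel": [0, 0, -0.04], "turn": 0}, {"gripper": -1, "travel": [0, 0, -0.06], "turn": 0}, {"gripper": -1, "travel": [0, 0, -0.08], "turn": 0}, {"gripper": -1, "travel": [0, 0, -0.1], "turn": 0}, {"gripper": -1, "travel": [0, 0, -0.115], "turn": 0}, {"gripper": -1, "travel": [0, 0, -0.115], "turn": 0}, {"gripper": -1, "travel": [0, 0, -0.115], "turn": 0}]}}

```text
t: 16.3
eef_pos: [0.5222, 0.161, 0.1991]
ee_rot: [[0.957, -0.289, 0.002], [-0.289, -0.957, -0.0], [0.002, -0.0, -1.0]]
force: [5.9, 0.5, -0.5]
grip_width: 0.0149
grip_force: 59.2
```

```bash
python3 -c "
from h import *
go([.522,.161,.199],-17)
print(env.observe()['moment'])
"
```

```text
pos [0.5222 0.161  0.1991] yaw -16.82 tilt 0.13 travel [-0.005  0.001  0.002] turn 0.022579111023670606 F [ 5.91  0.46 -0.51] q [-1.02  0.6   0.95  2.08 -0.69  0.81 -1.51] t 16.3 w 0.0149
[ 0.18595175 -1.27320355 -0.03145156]
```

Vertical force fell to about 0 while the seal is still pressed about 3 mm, so the roof is holding the cap and it is locked. I release and rise.

Emit:
{"name": "arm_command", "arguments": {"rows": [{"gripper": -0.6, "travel": [0, 0, 0], "turn": 0}, {"gripper": -0.3, "travel": [0, 0, 0], "turn": 0}, {"gripper": 0, "travel": [0, 0, 0], "turn": 0}, {"gripper": 0, "travel": [0, 0, 0], "turn": 0}, {"gripper": 0, "travel": [0, 0, 0], "turn": 0}, {"gripper": 0, "travel": [0, 0, 0], "turn": 0}, {"gripper": 0, "travel": [0, 0, 0], "turn": 0}, {"gripper": 0, "travel": [0, 0, 0], "turn": 0}]}}

```text
t: 17.1
eef_pos: [0.521, 0.1609, 0.1989]
ee_rot: [[0.957, -0.289, 0.0], [-0.289, -0.957, -0.0], [0.0, 0.0, -1.0]]
force: [-1.3, 0.2, -0.3]
grip_width: 0.0426
grip_force: 0.0
```

Emit:
{"name": "arm_command", "arguments": {"rows": [{"gripper": 0, "travel": [0, 0, -0.2], "turn": 0}, {"gripper": 0, "travel": [0, 0, -0.5], "turn": 0}, {"gripper": 0, "travel": [0, 0, -1], "turn": 0}, {"gripper": 0, "travel": [0, 0, -1.6], "turn": 0}, {"gripper": 0, "travel": [0, 0, -2.2], "turn": 0}, {"gripper": 0, "travel": [0, 0, -2.5], "turn": 0}, {"gripper": 0, "travel": [0, 0, -2.5], "turn": 0}, {"gripper": 0, "travel": [0, 0, -2.5], "turn": 0}]}}

```text
t: 17.9
eef_pos: [0.5207, 0.1612, 0.2986]
ee_rot: [[0.957, -0.289, -0.0], [-0.289, -0.957, 0.0], [-0.0, -0.0, -1.0]]
force: [-0.3, -0.3, 0.1]
grip_width: 0.0428
grip_force: 0.0
```

```bash
python3 - <<'E'
from h import *
im,w,s=shot('wrist','w5.png'); it,t,_=shot('top','t5.png'); isc,sc,_=shot('scene','s5.png')
go([.522,.161,.3],-17)
cv2.imwrite("pics/fin.png",np.hstack([cv2.resize(im,(400,300)),cv2.resize(isc[160:280,290:410],(300,300),interpolation=cv2.INTER_CUBIC)]))
E
```

```text
pos [0.5205 0.1609 0.298 ] yaw -16.82 tilt 0.09 travel [ 0.034 -0.013 -0.05 ] turn 0.022183730941737423 F [ 0.35 -0.29 -1.39] q [-1.14  0.49  1.1   1.97 -0.53  1.   -1.65] t 18.05 w 0.0427
```

View pics/fin.png

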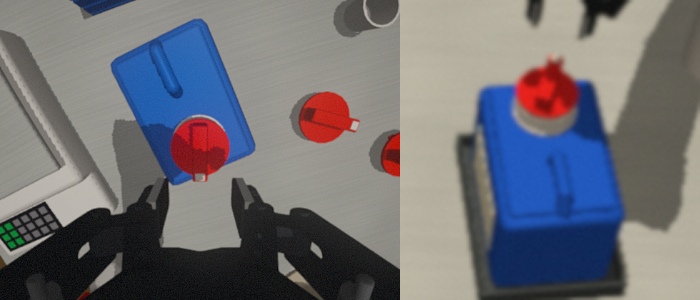

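The wrist half shows the cap seated level on the collar at (200,147) with its bar still aligned to the tool. The scene half shows the gripper clear above it. I hand the job in.

```bash
python3 -c "
from workcell import workorder
print(workorder.job_done())"
```

```text
the job is handed in; nothing more can be done
None
```

The red cap is in the collar, turned about 1.1 rad clockwise and released; it looked level and held when lifted, and the job was handed in at about 18 s, with no verdict returned.

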